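# Sort a grain jar by its heft

### The arm

A 6-joint arm with a two-finger parallel gripper is mounted at the origin on a cart in front of the work surface, level with it; the furniture and walls round the work are solid. World frame = base frame: x ahead of the robot, y to its left, z up, the work surface at z = 0. Lengths are in m, angles in rad, forces in N, time in s.
With the tool pointing down it reaches from about 0.25 to 0.725 m from the base axis. Payload 4 kg.
Tool frame: the origin (TCP) lies between the finger pads; the fingertips stand 8 mm ahead of it and the grasp point (between the pads) lies 11 mm behind it; z points along the fingers, y is the line along which they close (so a half turn about z gives the same grasp; the last joint's range is limited). The gripper opens to 85 mm and grips with 20 to 120 N. Pads are 22 mm wide; open, the fingers measure 114 mm over their backs; the gripper's body (76 mm by 85 mm) begins 54 mm behind the grasp point. The pads swing forward as they close: fully open they stand 13 mm farther back than shut.
Start: joints at [1.24, 0.241, 0.005, 1.335, 0, 1.571], TCP at [0.162, 0.473, 0.239] pointing down, gripper open.
Joint ranges: [-2.72, 2.72], [-1.05, 1.87], [-1.09, 1.28], [-1.99, 2.15], [-1.42, 1.44], [-3.14, 3.14]. Speed limits (rad/s): [2.79, 2.79, 3.14, 3.14, 3.14, 3.14].

### API

Orientations are given as a unit quaternion [x, y, z, w].
In Python, from workcell import status, viewer, bot gives the robot as it stands.
- The arm moves only by the tool servo_tool, never from a script. Its argument "commands" is a list of rows, each a list of 5 numbers: the finger opening in mm, from 0 to 85.4, then the shift along the tool's x, y, z in mm, then the turn about the tool's z in rad. A call has 1 to 20 rows; each row shifts and turns the commanded pose from where the row before left it, along the tool's axes as they then stand; what a row does not reach is not made up. A row lasts 1/8 s, in which the tool goes at most 62.5 mm and 10.7 degrees, less where a joint would pass 70% of its speed; a pose out of reach is approached as far as the arm can. A call is refused whole if a number of a shift passes 62.5 or a number of a turn 0.188, either way. A call with a gripper value outside its range is refused whole. The fingers move at their own pace and stop on an object; the grip force is fixed at half the most. Time passes only in rows, so rows that do not move let the fingers close. It gives the time, the measured TCP pose, the force, the opening and the grip force at its end, in the units of the state.
- status.get_obs(): the state, without advancing time (a new reading comes with each control period).
- viewer.camera(name): name is "scene" or "top" or "wrist"; returns (picture, depth): 384x512x3 uint8, red, green, blue; 384x512 float32, m along the optical axis (not along the pixel's ray), 0 where there is no reading.
- viewer.get_calibration(name): a dict with "camera_matrix" (3x3 intrinsics, pixels), "distortion" ([k1, k2, p1, p2, k3] as OpenCV has them; the pictures are not rectified), "R" (3x3) and "t" (3): a world point X has camera coordinates R X + t; the wrist camera has in their place "T_tool_cam" (4x4, takes a point from camera to tool coordinates, whose origin is the TCP and whose axes are the flange's). Camera axes: x right, y down, z forward; pixel columns grow to the right and rows downward; lengths in m; the calibration is good to about 2 mm. A picture is of the moment at which its call begins: read the wrist's pose just before it. get_calibration takes no time and is no camera call.
- bot.job_done(): hands the job in; it is judged then, once.
Trained networks look in the newest picture that a camera, given by its name, has taken for a name from the list of things; names that differ only in an ending like _2 or _b are one class to them, and where a whole thing is asked for, a point or a joint stands for the part that bears it (a point fixed in the world has none). Each returns a list of dicts, best first, with "p" (0 to 1); they miss things now and then, are a little off and sometimes report something else, mostly with a low value. They report only what shows in the picture. A call takes as long as a camera call. They do not tell look-alikes from the thing itself.
- viewer.masks_of(camera, label): "mask" (384x512 bool, what is visible of it) and "pixel" ([row, column] in pixels, amid what is visible of it).
- viewer.spot_point(camera, label): "pixel" ([row, column] in pixels: a listed point, or the origin of a listed thing).
The state is a dict: "clock": time; "joint_pos": joint angles; "joint_vel": joint speeds; "tau": joint torques, N m; "eef_pos": TCP position; "tool_rot": TCP orientation; "ft_force": force on the tool from outside, world axes, zero at the start; "ft_torque": the same for the moment, N m; "grip_width": finger opening in m; "grasp_force": force on a finger pad.
Only numpy, scipy, OpenCV 4.12 (cv2) and the standard library are available. Lean on these libraries where they do the work, as an engineer would, in place of code of your own. Each camera call takes 0.05 s, during which the arm holds its last target. There are 200 camera calls.

### The job

Lift the closed jar clear of the bench and judge from its weight whether it is nearly empty (under 240 g), part-used (240 to 380 g) or full (over 380 g). Set it upright into the lane marked for that class (one, two or three studs on the hood) and slide it gently along the lane, pushing the black follower back until you feel it come home against its hidden end stop, with no more than 20 N on the follower. Let go of the jar there, still against the follower, and leave the other two followers and the things lying about as they are.

Things in the scene. Friction and masses are not known exactly. Their poses are not given: they have to be found in the camera images.
- grain_jar: the closed screw-top jar of casting grain to be sorted: upright cylinder 48 mm across, 57 mm tall (amber body; black lid 46 mm across, the top 14 mm), alone on the open bench to the right of the lanes. Origin at the centre of its underside, z up. It weighs 100 to 525 g; its look does not tell how much, only the load on the wrist while it hangs clear.
- board: flat plywood board 176 x 236 x 10 mm fixed to the bench; it carries three lanes side by side, 76 mm apart, in changing left-to-right order. Origin at the centre of its underside; x points away from the robot, along the lanes.
- lane1: fixed aluminium channel, ONE stud (brass, 12 mm) on its dark rear hood: the lane for nearly empty jars (under 240 g all told). 150 mm long along x, mouth at x = -75 mm; 55 mm between walls, 67 outside. Origin: centre of its underside, at world z 10 mm. Floor at z 4, wall tops z 19, hood x 46 to 76, z 40 to 44 mm; else open above. Set the jar down at about x = -42 mm, before the follower.
- follower1_face (a point): middle of the front face (towards the mouth) of the sliding black follower plate in the lane with ONE stud: 46 mm wide, 8 mm thick, z = 5.5 to 35.5 mm in the lane; axes as the lane's. It starts 0 to 10 mm beyond the lane's origin.
- follower1 (a joint): travel (m) of the follower in the lane with ONE stud along the lane's +x, 0 with its face at the lane's origin. Drags with about 3 N, stays where left (no spring). Its rigid end stop, hidden under the hood, is set differently in each lane, 20 to 45 mm: find it by the rise in push force. Follower and stop bear at most 20 N.
- lane2: fixed aluminium channel, TWO studs (brass, 12 mm) on its dark rear hood: the lane for part-used jars (240 to 380 g). 150 mm long along x, mouth at x = -75 mm; 55 mm between walls, 67 outside. Origin: centre of its underside, at world z 10 mm. Floor at z 4, wall tops z 19, hood x 46 to 76, z 40 to 44 mm; else open above. Set the jar down at about x = -42 mm, before the follower.
- follower2_face (a point): middle of the front face (towards the mouth) of the sliding black follower plate in the lane with TWO studs: 46 mm wide, 8 mm thick, z = 5.5 to 35.5 mm in the lane; axes as the lane's. It starts 0 to 10 mm beyond the lane's origin.
- follower2 (a joint): travel (m) of the follower in the lane with TWO studs along the lane's +x, 0 with its face at the lane's origin. Drags with about 3 N, stays where left (no spring). Its rigid end stop, hidden under the hood, is set differently in each lane, 20 to 45 mm: find it by the rise in push force. Follower and stop bear at most 20 N.
- lane3: fixed aluminium channel, THREE studs (brass, 12 mm) on its dark rear hood: the lane for full jars (over 380 g). 150 mm long along x, mouth at x = -75 mm; 55 mm between walls, 67 outside. Origin: centre of its underside, at world z 10 mm. Floor at z 4, wall tops z 19, hood x 46 to 76, z 40 to 44 mm; else open above. Set the jar down at about x = -42 mm, before the follower.
- follower3_face (a point): middle of the front face (towards the mouth) of the sliding black follower plate in the lane with THREE studs: 46 mm wide, 8 mm thick, z = 5.5 to 35.5 mm in the lane; axes as the lane's. It starts 0 to 10 mm beyond the lane's origin.
- follower3 (a joint): travel (m) of the follower in the lane with THREE studs along the lane's +x, 0 with its face at the lane's origin. Drags with about 3 N, stays where left (no spring). Its rigid end stop, hidden under the hood, is set differently in each lane, 20 to 45 mm: find it by the rise in push force. Follower and stop bear at most 20 N.
- loupe: bystander: steel eye loupe, 22 mm across, 14 mm high; origin under its centre
- key_fob: bystander: black key fob 82 x 37 x 15 mm; origin under its centre
- stud_tile: bystander: small white display tile 27 x 48 x 15 mm; origin under its centre
Not all that is in view belongs to the job. What is shaped like the grain_jar but purple or red is not meant.

How it is judged:
On the way:
1. the jar is lifted clear of the bench (its underside over 40 mm up) (height (world z) of grain_jar above 0.04 m), for 0.3 s.
At the end, for the whole second after the job is handed in: The jar stands upright (3 degrees), released and at rest in the lane of its weight class (within 25 g of a limit, either lane), its side within 4 mm of the follower, that follower within 2 mm of its end stop, the other two within 3 mm of where they started (((value of joint follower1 above 0.032 m and x of grain_jar in the frame of follower1_face between -0.028 and -0.02 m and y of grain_jar in the frame of lane1 between -0.006 and 0.006 m and z of grain_jar in the frame of lane1 between 0.001 and 0.008 m and contact force between grain_jar and lane1 below 2.59965 N and distance of each of follower2_face, follower3_face from where it was at the start of the episode below 0.003 m) or (value of joint follower2 above 0.024 m and x of grain_jar in the frame of follower2_face between -0.028 and -0.02 m and y of grain_jar in the frame of lane2 between -0.006 and 0.006 m and z of grain_jar in the frame of lane2 between 0.001 and 0.008 m and contact force between grain_jar and lane2 between 2.10915 and 3.97305 N and distance of each of follower1_face, follower3_face from where it was at the start of the episode below 0.003 m) or (value of joint follower3 above 0.04 m and x of grain_jar in the frame of follower3_face between -0.028 and -0.02 m and y of grain_jar in the frame of lane3 between -0.006 and 0.006 m and z of grain_jar in the frame of lane3 between 0.001 and 0.008 m and contact force between grain_jar and lane3 above 3.48255 N and distance of each of follower1_face, follower2_face from where it was at the start of the episode below 0.003 m)) and angle between grain_jar's own z axis and vertical below 0.06 rad and linear speed of grain_jar below 0.01 m/s); the robot touches nothing.
It fails at once if a follower is pushed with more than 20 N (contact force between any of grain_jar, the fingers and follower1 above 20 N or contact force between any of grain_jar, the fingers and follower2 above 20 N or contact force between any of grain_jar, the fingers and follower3 above 20 N).
It fails at once if a bystander is moved by more than 20 mm (distance of any of loupe, key_fob, stud_tile from where it was at the start of the episode above 0.02 m).
It also fails if it takes over 48 s, if anything falls off the work surface, if the arm or the gripper's body presses on something with over 40 N, if the wrist force passes 120 N, or if a joint passes its speed limit or range.

## Working session

There is one attempt and no reset: what is moved stays moved. The work goes in short steps, Python scripts to look and compute and a tool call to move; the robot and the scene stay as the last step left them, time stands still between calls to the robot, and variables do not carry over. Pictures are saved under pics/ and viewed, at most 10 in all, crops included, and the job is handed in when it is done.

Besides the shell and the picture viewer there is one more tool, called after "Emit:" as name(argument=value, ...), one argument or row to a line, values as JSON. servo_tool: Moves the arm, as the interface text tells. Its arguments: {"type":"object","properties":{"commands":{"type":"array"}},"required":["commands"]}

```bash
mkdir -p pics
cat > h.py <<'E'
import numpy as np, cv2
from workcell import status, viewer, bot
def world(cam, px, depth):
    # px: (N,2) row,col ; depth (N,)
    c=viewer.get_calibration(cam); px=np.atleast_2d(np.array(px,float))
    n=cv2.undistortPoints(px[:,None,::-1].copy(),np.array(c["camera_matrix"]),np.array(c["distortion"]))[:,0]
    P=np.c_[n,np.ones(len(n))]*np.atleast_1d(depth)[:,None]
    return (P-np.array(c["t"]))@np.array(c["R"])
def maskpts(cam,m,depth):
    rc=np.argwhere(m&(depth>0)); return world(cam,rc,depth[rc[:,0],rc[:,1]])
E
python3 - <<'E'
from h import *
o=status.get_obs(); print({k:np.round(v,3) for k,v in o.items()})
p,d=viewer.camera("top"); q,e=viewer.camera("scene")
np.savez("top.npz",p=p,d=d); np.savez("scene.npz",p=q,d=e)
cv2.imwrite("pics/top.png",p[...,::-1]);cv2.imwrite("pics/scene.png",q[...,::-1])
for n in ["grain_jar","board","lane1","lane2","lane3","loupe","key_fob","stud_tile"]:
    for r in viewer.masks_of("top",n)[:3]:
        w=maskpts("top",r["mask"],d)
        print(n,round(r["p"],2),r["pixel"],r["mask"].sum(),np.round(np.median(w,0),3) if len(w) else None, np.round(np.percentile(w,[2,98],axis=0),3).tolist() if len(w) else None)
E
```

```text
{'clock': np.float64(0.0), 'joint_pos': array([ 1.24 ,  0.241,  0.004,  1.335, -0.   ,  1.571]), 'joint_vel': array([ 0.001, -0.   , -0.001, -0.   ,  0.001,  0.002]), 'tau': array([ 1.0000e-03, -3.7232e+01,  2.5241e+01,  1.7000e-02,  0.0000e+00,
        0.0000e+00]), 'eef_pos': array([0.162, 0.472, 0.238]), 'tool_rot': array([ 0.165,  0.986, -0.001, -0.   ]), 'ft_force': array([-0.533,  0.388, -0.586]), 'ft_torque': array([-0.014, -0.006, -0.011]), 'grasp_force': np.float64(0.0), 'grip_width': np.float64(0.085)}
grain_jar 0.78 [205.3, 387.9] 165 [ 0.422 -0.653  0.057] [[0.402, -0.679, 0.017], [0.44, -0.638, 0.063]]
grain_jar 0.73 [184.2, 353.1] 194 [ 0.489 -0.529  0.056] [[0.47, -0.554, 0.01], [0.513, -0.512, 0.063]]
grain_jar 0.53 [182.4, 183.0] 34 [0.516 0.051 0.044] [[0.511, 0.036, 0.024], [0.526, 0.066, 0.049]]
board 0.88 [212.8, 177.2] 326 [0.422 0.086 0.011] [[0.414, 0.017, 0.003], [0.528, 0.235, 0.017]]
board 0.31 [188.2, 140.0] 76 [0.516 0.212 0.034] [[0.51, 0.188, 0.014], [0.531, 0.234, 0.049]]
lane1 0.97 [189.1, 184.1] 936 [0.511 0.057 0.018] [[0.432, 0.025, 0.009], [0.577, 0.093, 0.059]]
lane1 0.78 [188.5, 144.7] 966 [0.507 0.21  0.018] [[0.429, 0.175, 0.002], [0.576, 0.244, 0.059]]
lane2 0.97 [189.1, 184.1] 936 [0.511 0.057 0.018] [[0.432, 0.025, 0.009], [0.577, 0.093, 0.059]]
lane2 0.78 [188.5, 144.7] 966 [0.507 0.21  0.018] [[0.429, 0.175, 0.002], [0.576, 0.244, 0.059]]
lane3 0.97 [189.1, 184.1] 936 [0.511 0.057 0.018] [[0.432, 0.025, 0.009], [0.577, 0.093, 0.059]]
lane3 0.78 [188.5, 144.7] 966 [0.507 0.21  0.018] [[0.429, 0.175, 0.002], [0.576, 0.244, 0.059]]
key_fob 0.72 [221.4, 217.4] 128 [ 0.383 -0.049  0.012] [[0.362, -0.065, 0.0], [0.407, -0.031, 0.019]]
```

View pics/top.png

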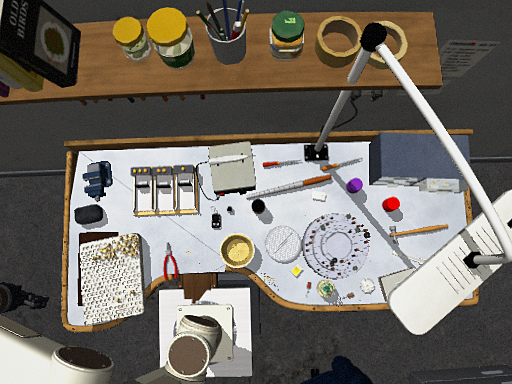

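View pics/scene.png

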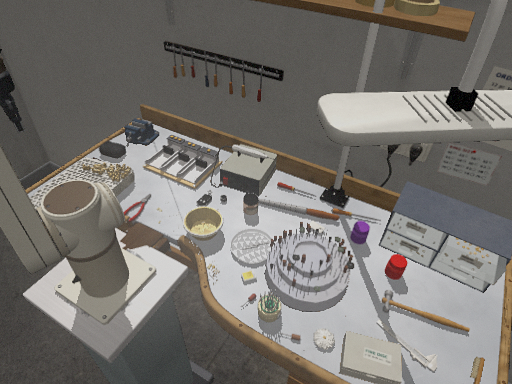

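The top view shows the lanes at cols 135-198, rows 165-215. The black jar lid is at about (row 206, col 258), the key fob at (220, 216) and the loupe at (210, 230). The purple and red jars are decoys.

Run:
```python
from h import *
z=np.load("top.npz");p,d=z["p"],z["d"]
rc=np.argwhere(np.ones(d.shape,bool)); 
W=world("top",rc,d.reshape(-1)).reshape(384,512,3)
sub=np.zeros(d.shape,bool); sub[190:225,243:275]=1
m=sub&(W[...,2]>.045)&(W[...,2]<.075); w=W[m]
print("jar",m.sum(),np.argwhere(m).mean(0),w.mean(0),np.percentile(w,[1,99],axis=0))
for n,r in {"fob":(205,232,208,224),"loupe":(204,216,225,236)}.items():
    s=np.zeros(d.shape,bool); s[r[0]:r[1],r[2]:r[3]]=1; m=s&(W[...,2]>.008); print(n,m.sum(),W[m].mean(0) if m.sum() else 0,np.ptp(W[m],axis=0) if m.sum() else 0)
c=np.hstack([cv2.resize(p[155:235,125:205],None,fx=5,fy=5,interpolation=2),cv2.resize(p[155:235,200:280],None,fx=5,fy=5,interpolation=2)])
cv2.imwrite("pics/topc.png",c[...,::-1])
print(viewer.get_calibration("wrist"))
```

```text
jar 153 [204.10457516 256.86928105] [ 0.43229242 -0.1941832   0.05732288] [[ 0.40823248 -0.21843363  0.04799017]
 [ 0.48293621 -0.14770676  0.06311504]]
fob 122 [ 0.38362427 -0.05003785  0.03513203] [0.1787402  0.18859607 1.36146211]
loupe 33 [ 0.42019611 -0.100438    0.05464699] [0.17644247 0.12090574 1.36022397]
{'camera_matrix': array([[304.85638377,   0.        , 256.1643075 ],
       [  0.        , 304.85638377, 193.44872373],
       [  0.        ,   0.        ,   1.        ]]), 'distortion': array([-0.05615228,  0.        ,  0.        ,  0.        ,  0.        ]), 'T_tool_cam': array([[ 1.19801168e-04, -9.63888192e-01, -2.66307226e-01,
         6.75236328e-02],
       [ 9.99999878e-01,  2.42852025e-04, -4.29132352e-04,
         3.88023888e-04],
       [ 4.78308856e-04, -2.66307143e-01,  9.63888104e-01,
        -1.34058929e-01],
       [ 0.00000000e+00,  0.00000000e+00,  0.00000000e+00,
         1.00000000e+00]])}
```

View pics/topc.png

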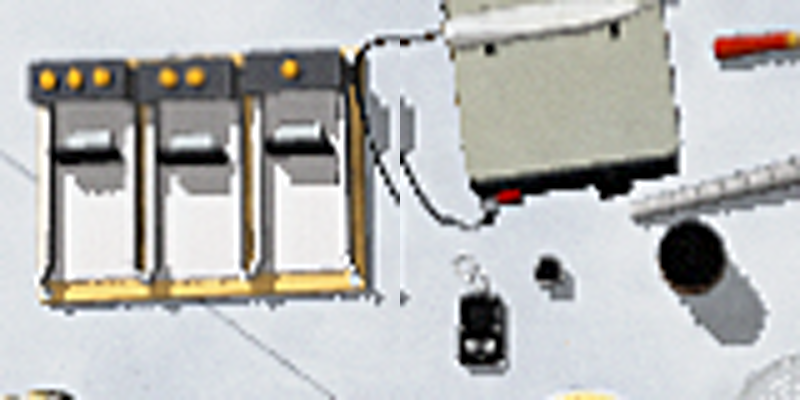

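The studs read 3, 2, 1 from left to right. The jar is at about (0.43, -0.19). I'll move the wrist camera over the board and then to the jar.

Emit:
servo_tool(
  commands=[
    [85,0,0,0,-0.166],
    [85,0,0,0,-0.166],
    [85,-30,-34,0,0],
    [85,-30,-34,0,0],
    [85,-30,-34,0,0],
    [85,-30,-34,0,0],
    [85,-30,-34,0,0],
    [85,-30,-34,0,0],
    [85,-30,-34,0,0],
    [85,-30,-34,0,0],
    [85,-30,-34,0,0],
    [85,-30,-34,0,0],
    [85,0,0,0,0],
    [85,0,0,0,0],
  ],
)

```text
clock: 2.25
eef_pos: [0.4624, 0.1333, 0.2392]
tool_rot: [-0.0, 1.0, 0.0, -0.0]
ft_force: [0.5, 0.5, 0.1]
grip_width: 0.0849
grasp_force: 0.0
```

```bash
cat >> h.py <<'E'
from scipy.spatial.transform import Rotation as Ro
def wshot(tag):
    o=status.get_obs(); p,d=viewer.camera("wrist"); cv2.imwrite(f"pics/{tag}.png",p[...,::-1])
    c=viewer.get_calibration("wrist"); T=np.array(c["T_tool_cam"])
    rc=np.argwhere(np.ones(d.shape,bool))
    n=cv2.undistortPoints(rc[:,None,::-1].astype(float),np.array(c["camera_matrix"]),np.array(c["distortion"]))[:,0]
    P=np.c_[n,np.ones(len(n))]*d.reshape(-1,1)
    P=P@T[:3,:3].T+T[:3,3]
    W=Ro.from_quat(o["tool_rot"]).apply(P)+o["eef_pos"]
    W=W.reshape(384,512,3); W[d<=0]=np.nan
    np.savez(tag+".npz",p=p,W=W); return o,p,d,W
E
python3 - <<'E'
from h import *
o,p,d,W=wshot("w1"); print(o["clock"],o["eef_pos"],o["tool_rot"],o["ft_force"])
for n in ["lane1","follower1_face","follower2_face","follower3_face","grain_jar","key_fob","loupe"]:
    for r in viewer.spot_point("wrist",n)[:3]:
        i,j=np.round(r["pixel"]).astype(int); print(n,round(r["p"],2),i,j,np.round(W[min(i,383),min(j,511)],4))
E
```

```text
2.25 [0.46243216 0.13330758 0.23915521] [-3.80473060e-04  9.99999843e-01  1.00017670e-04 -3.99255704e-04] [0.48373769 0.5131148  0.09307133]
lane1 0.81 199 320 [0.5007 0.212  0.0153]
lane1 0.79 199 260 [0.5014 0.1384 0.0129]
lane1 0.67 209 325 [0.5105 0.2167 0.0247]
follower1_face 0.58 209 321 [0.5099 0.2115 0.0263]
follower1_face 0.56 212 195 [0.5113 0.0616 0.0338]
follower2_face 0.95 209 262 [0.5065 0.1404 0.0369]
follower2_face 0.51 203 197 [0.5067 0.0603 0.0129]
follower3_face 0.7 211 321 [0.5104 0.2103 0.0324]
grain_jar 0.59 199 318 [0.5013 0.21   0.0131]
key_fob 0.6 117 107 [ 0.402  -0.0405  0.0126]
loupe 0.67 212 197 [0.5108 0.0643 0.0353]
loupe 0.54 135 72 [ 0.4223 -0.0856  0.0133]
```

View pics/w1.png

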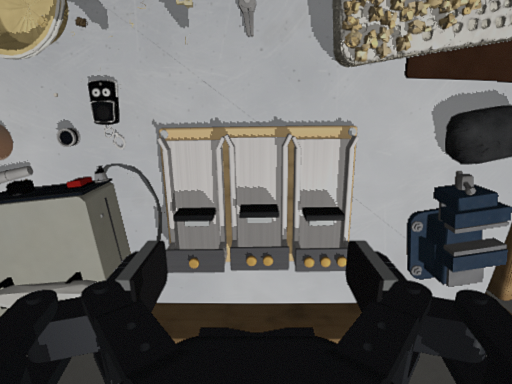

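The wrist view has image up towards the robot. Lane 1 (col 195), lane 2 (col 260) and lane 3 (col 322) run left to right, with followers at about row 212. The fob is at (105, 103) and the loupe at (136, 68).

I'll fit the lane axes from the depth data, then move to the jar.

Run:
```python
from h import *
W=np.load("w1.npz")["W"]; V=W[110:285,150:365].reshape(-1,3); V=V[~np.isnan(V[:,0])]
# hood tops -> rectangles ; wall tops ; follower tops
def lab(lo,hi):
    m=np.zeros((384,512),np.uint8); Z=np.nan_to_num(W[...,2]); m[110:285,155:360]=((Z>lo)&(Z<hi))[110:285,155:360]
    return m
for nm,lo,hi in [("hood",.049,.060),("wall",.024,.033),("foll",.041,.0485)]:
    m=lab(lo,hi); n,l,s,c=cv2.connectedComponentsWithStats(m)
    for k in range(1,n):
        if s[k,4]<25: continue
        w=W[l==k]; print(nm,s[k].tolist(),np.round(w.mean(0),4),np.round(np.percentile(w[:,:2],[2,98],axis=0),4).ravel(), end=" ")
        if nm=="wall" and s[k,3]>30:
            f=np.polyfit(w[:,0],w[:,1],1); print("slope",round(f[0],4),"y@.49",round(np.polyval(f,.49),4))
        elif nm!="wall":
            print("yaw",cv2.minAreaRect((w[:,:2]*1000).astype(np.float32)))
        else: print()
```

```text
hood [230, 246, 60, 25, 1424] [0.5611 0.1379 0.0539] [0.5473 0.1046 0.5764 0.1709] yaw ((562.2388916015625, 137.57528686523438), (31.233612060546875, 69.17134857177734), 1.1156816482543945)
hood [166, 249, 59, 24, 1344] [0.5642 0.0629 0.0536] [0.5507 0.0297 0.5792 0.0951] yaw ((565.0642700195312, 61.94829559326172), (30.19062042236328, 68.4783935546875), 0.7217177152633667)
hood [294, 248, 54, 25, 1184] [0.5621 0.2082 0.0543] [0.5491 0.1803 0.5773 0.2369] yaw ((564.0877075195312, 208.67137145996094), (30.887388229370117, 60.738731384277344), 0.45162880420684814)
wall [216, 135, 22, 125, 1125] [0.4879 0.0988 0.0282] [0.4267 0.0883 0.5525 0.1094] slope 0.0067 y@.49 0.0988
wall [282, 134, 20, 115, 1112] [0.4863 0.1744 0.0281] [0.4256 0.1641 0.5482 0.1849] slope 0.0213 y@.49 0.1745
wall [342, 135, 17, 113, 607] [0.4869 0.2421 0.0278] [0.4253 0.239  0.5513 0.2462] slope -0.001 y@.49 0.2421
wall [157, 138, 20, 112, 619] [0.4891 0.0301 0.0279] [0.4278 0.0245 0.5546 0.0336] slope 0.0296 y@.49 0.0301
wall [240, 206, 39, 3, 94] [0.5065 0.1367 0.0285] [0.5059 0.1153 0.507  0.1587] 
wall [177, 2
[... 332 characters left out ...]
5, 5, 117] [0.5279 0.2126 0.0263] [0.5249 0.1991 0.5309 0.2263] 
wall [157, 223, 5, 13, 40] [0.5351 0.0155 0.0288] [0.529  0.0127 0.5403 0.0177] 
foll [239, 210, 41, 8, 291] [0.5098 0.1372 0.0445] [0.5062 0.1152 0.5138 0.1586] yaw ((510.0593566894531, 136.82943725585938), (8.126686096191406, 45.80371856689453), 0.8644018769264221)
foll [305, 213, 40, 8, 283] [0.5134 0.2126 0.0445] [0.5098 0.1908 0.5173 0.2339] yaw ((513.61962890625, 212.49423217773438), (8.169197082519531, 44.7612190246582), 0.42351144552230835)
foll [173, 214, 41, 8, 301] [0.5142 0.0607 0.0445] [0.5107 0.0389 0.5188 0.0832] yaw ((514.705322265625, 60.83837890625), (8.437427520751953, 46.550750732421875), 1.5193527936935425)
```

Emit:
servo_tool(
  commands=[
    [85,8,-40,0,0],
    [85,8,-40,0,0],
    [85,8,-40,0,0],
    [85,8,-40,0,0],
    [85,8,-40,0,0],
    [85,8,-40,0,0],
    [85,8,-40,0,0],
    [85,8,-40,0,0],
    [85,0,0,0,0],
    [85,0,0,0,0],
  ],
)

```text
clock: 3.9
eef_pos: [0.3991, -0.1864, 0.2393]
tool_rot: [-0.001, 1.0, 0.0, -0.0]
ft_force: [-0.4, 0.0, -0.1]
grip_width: 0.085
grasp_force: 0.0
```

Run:
```python
from h import *
o,p,d,W=wshot("w2"); print(o["clock"],o["eef_pos"],o["ft_force"])
m=np.zeros((384,512),np.uint8); Z=np.nan_to_num(W[...,2]); m=((Z>.05)&(Z<.064)&(np.hypot(W[...,0]-.43,W[...,1]+.19)<.05)).astype(np.uint8)
n,l,s,c=cv2.connectedComponentsWithStats(m)
for k in range(1,n):
    if s[k,4]>30:
        w=W[l==k]; print(s[k],w.mean(0),cv2.minEnclosingCircle((w[:,:2]*1000).astype(np.float32)))
m=(Z>.006)&(np.hypot(W[...,0]-.43,W[...,1]+.19)<.09)&(np.hypot(W[...,0]-.43,W[...,1]+.19)>.035)
w=W[m]; print(len(w), np.round(w[::max(1,len(w)//25)],3).tolist())
```

```text
3.9 [ 0.39914336 -0.18640062  0.23928119] [-0.37595252  0.04868606 -0.06195724]
[ 227  180   42   42 1353] [ 0.42770688 -0.19535521  0.05627231] ((428.82147216796875, -195.5977020263672), 23.080799102783203)
45064 [[0.417, -0.102, 0.008], [0.489, -0.169, 0.035], [0.487, -0.124, 0.074], [0.5, -0.166, 0.077], [0.388, -0.138, 0.283], [0.401, -0.229, 0.269], [0.388, -0.258, 0.295], [0.388, -0.227, 0.296], [0.382, -0.151, 0.307], [0.383, -0.156, 0.308], [0.387, -0.23, 0.306], [0.389, -0.201, 0.304], [0.389, -0.175, 0.306], [0.388, -0.182, 0.309], [0.381, -0.215, 0.318], [0.388, -0.148, 0.312], [0.382, -0.205, 0.319], [0.404, -0.127, 0.297], [0.387, -0.188, 0.315], [0.38, -0.201, 0.325], [0.383, -0.208, 0.322], [0.383, -0.209, 0.324], [0.38, -0.202, 0.327], [0.388, -0.19, 0.32], [0.379, -0.173, 0.33], [0.395, -0.126, 0.318]]
```

View pics/w2.png

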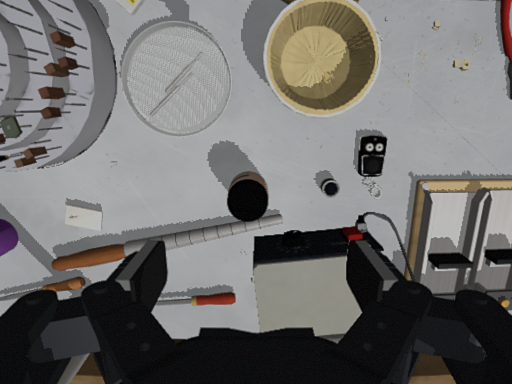

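The view shows the jar lid at about (row 196, col 248), with the hand tool's tip at (218, 280) and the box front at row 240. I'll check clearances for the fingers and gripper body.

Run:
```python
from h import *
W=np.load("w2.npz")["W"]
for i,j in [(216,281),(221,260),(228,240),(237,200),(240,262),(262,262),(300,300),(322,300),(186,328),(240,300),(235,340)]: print(i,j,np.round(W[i,j],3))
# obstacles near the fingers, in frame of jar center
Z=W[...,2]; x=W[...,0]-.4285;y=W[...,1]+.1955
for nm,s in [("fingers",(abs(x)<.018)&(abs(y)>.03)&(abs(y)<.065)&(Z<.12)),("body",(abs(x)<.05)&(abs(y)<.05)&(Z<.15))]:
    print(nm,np.nanmax(Z[s]))
V=W[(Z>.06)&(Z<.15)]; print(np.nanmin(V[:,0]),np.percentile(V,[1,50,99],axis=0))
# lane fits with shared yaw: projected wall centerlines
Y=np.array([.0301,.0988,.1745,.2421]);
```

```text
216 281 [ 0.461 -0.155  0.011]
221 260 [ 0.467 -0.181  0.013]
228 240 [ 0.476 -0.206  0.015]
237 200 [ 0.487 -0.257  0.017]
240 262 [ 0.49  -0.179  0.019]
262 262 [ 0.492 -0.18   0.074]
300 300 [ 0.539 -0.136  0.075]
322 300 [ 0.569 -0.135  0.075]
186 328 [ 0.422 -0.098  0.013]
240 300 [ 0.476 -0.136  0.052]
235 340 [ 0.48  -0.083  0.029]
fingers 0.0020910391504791737
body 0.05891377181907878
0.22751371784113175 [[ 0.23562485 -0.43495766  0.06018949]
 [ 0.36445482 -0.36644639  0.077007  ]
 [ 0.67158479  0.05423544  0.11061668]]
```

```bash
cat >> h.py <<'E'
def ft(n=16):
    F=[]
    for _ in range(n): viewer.camera("top"); F.append(status.get_obs()["ft_force"])
    F=np.array(F); print("ft",F.mean(0).round(3),"sd",F.std(0).round(3),"med",np.median(F,0).round(3)); return F.mean(0)
E
python3 -c "
from h import *
ft()"
```

```text
ft [-0.03  0.05  0.06] sd [0.458 0.535 0.622] med [-0.095 -0.001  0.181]
```

Emit:
servo_tool(
  commands=[
    [85,-29,-9,30,0],
    [85,0,0,50,0],
    [85,0,0,50,0],
    [85,0,0,40,0],
    [85,0,0,25,0],
    [85,0,0,17,0],
    [85,0,0,0,0],
    [85,0,0,0,0],
  ],
)

```text
clock: 5.75
eef_pos: [0.4288, -0.1961, 0.0279]
tool_rot: [-0.001, 1.0, -0.0, 0.0]
ft_force: [-0.4, -0.0, -0.2]
grip_width: 0.0848
grasp_force: 0.0
```

Emit:
servo_tool(
  commands=[
    [40,0,0,0,0],
    [40,0,0,0,0],
    [40,0,0,0,0],
    [40,0,0,0,0],
    [40,0,0,0,0],
    [40,0,0,0,0],
  ],
)

```text
clock: 6.5
eef_pos: [0.4289, -0.1962, 0.0284]
tool_rot: [-0.001, 1.0, -0.0, 0.001]
ft_force: [-1.3, -0.1, 5.2]
grip_width: 0.046
grasp_force: 61.1
```

Emit:
servo_tool(
  commands=[
    [40,0,0,-10,0],
    [40,0,0,-25,0],
    [40,0,0,-35,0],
    [40,0,0,-30,0],
    [40,0,0,-10,0],
    [40,0,0,0,0],
    [40,0,0,0,0],
  ],
)

```text
clock: 7.38
eef_pos: [0.4271, -0.1953, 0.1359]
tool_rot: [-0.001, 1.0, 0.001, -0.001]
ft_force: [-0.5, 0.4, -3.7]
grip_width: 0.0462
grasp_force: 62.3
```

```bash
python3 -c "
from h import *
f=ft(40); o=status.get_obs(); print(f[2]/9.81,o['clock'],o['grip_width'],o['grasp_force'])"
```

```text
ft [ 0.061  0.026 -3.754] sd [0.348 0.375 0.59 ] med [ 0.172  0.114 -3.785]
-0.3826552347891138 9.375 0.046097831034974154 62.2967255115509
```

Weight is about 0.385 kg so I'll use lane 3 (three studs, leftmost), with a second weighing to confirm, then carry it over.

```bash
python3 -c "
from h import *
f=ft(40)"
```

```text
ft [ 0.105  0.056 -3.895] sd [0.375 0.46  0.496] med [ 0.152  0.039 -3.888]
```

Emit:
servo_tool(
  commands=[
    [40,-3,20,0,0],
    [40,-3,40,0,0],
    [40,-3,45,0,0],
    [40,-3,45,0,0],
    [40,-3,45,0,0],
    [40,-3,45,0,0],
    [40,-3,45,0,0],
    [40,-3,45,0,0],
    [40,-3,37,0,0],
    [40,-3,25,0,0],
    [40,-3,15,0,-0.013],
    [40,0,0,0,0],
    [40,0,0,0,0],
  ],
)

```text
clock: 13.0
eef_pos: [0.4605, 0.2102, 0.1371]
tool_rot: [-0.007, 1.0, -0.0, -0.0]
ft_force: [0.8, -0.0, -3.8]
grip_width: 0.0462
grasp_force: 62.5
```

Run:
```python
from h import *
o,p,d,W=wshot("w3"); print(o["clock"],o["eef_pos"],o["tool_rot"],o["ft_force"])
Z=W[...,2]
# jar: visible amber/lid points in tool neighborhood
e=o["eef_pos"]
m=(np.hypot(W[...,0]-e[0],W[...,1]-e[1])<.034)&(Z>.105)&(Z<.172)
w=W[m]; print("jar",m.sum(),np.round(np.percentile(w,[1,50,99],axis=0),4).tolist())
# wall tops of lane3: rows of constant x
for x0 in np.arange(.43,.55,.01):
    s=(abs(W[...,0]-x0)<.004)&(Z>.0255)&(Z<.033)&(W[...,1]>.165)&(W[...,1]<.26)
    y=np.sort(W[s][:,1]); print(round(x0,3),len(y),np.round(np.percentile(y[y<.21],[3,50,97]),4) if (y<.21).sum()>3 else "-",np.round(np.percentile(y[y>.21],[3,50,97]),4) if (y>.21).sum()>3 else "-")
```

```text
13.0 [0.46045441 0.21024467 0.13711454] [-6.62756529e-03  9.99977869e-01 -4.52806866e-04 -3.63116104e-04] [ 0.76495111 -0.0355368  -3.81276767]
jar 14688 [[0.4369, 0.1812, 0.1157], [0.4518, 0.2104, 0.1647], [0.48, 0.2392, 0.1692]]
0.43 171 [0.1658 0.1752 0.181 ] [0.2415 0.2445 0.2476]
0.44 198 [0.1654 0.1792 0.1841] [0.2393 0.242  0.245 ]
0.45 190 [0.1652 0.1792 0.1842] [0.2396 0.2421 0.2454]
0.46 199 [0.1656 0.179  0.1845] [0.2397 0.2424 0.2451]
0.47 184 [0.1653 0.1795 0.1845] [0.2399 0.2426 0.2457]
0.48 82 [0.1651 0.1682 0.1795] [0.2429 0.2447 0.2455]
0.49 52 [0.1655 0.1678 0.1696] -
0.5 0 - -
0.51 0 - -
0.52 0 - -
0.53 0 - -
0.54 0 - -
0.55 0 - -
```

View pics/w3.png

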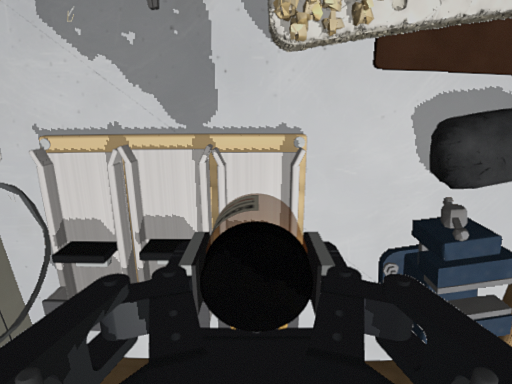

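The view shows the jar held upright over lane 3, lid centre at about (row 275, col 257). The lane centreline is 2 mm further left (y 0.212). I'll correct that and lower.

Emit:
servo_tool(
  commands=[
    [40,0,2,10,0],
    [40,0,0,25,0],
    [40,0,0,25,0],
    [40,0,0,18,0],
    [40,0,0,10,0],
    [40,0,0,3,0],
    [40,0,0,0,0],
    [40,0,0,0,0],
  ],
)

```text
clock: 14.05
eef_pos: [0.4613, 0.2135, 0.0471]
tool_rot: [-0.007, 1.0, 0.0, 0.001]
ft_force: [0.6, 0.5, -4.1]
grip_width: 0.0461
grasp_force: 62.5
```

Emit:
servo_tool(
  commands=[
    [40,0,0,1,0],
    [40,0,0,1,0],
    [40,0,0,0,0],
    [40,0,0,0,0],
  ],
)

```text
clock: 14.55
eef_pos: [0.4607, 0.2132, 0.0443]
tool_rot: [-0.007, 1.0, -0.0, -0.0]
ft_force: [0.7, -0.2, -4.0]
grip_width: 0.0459
grasp_force: 62.5
```

Emit:
servo_tool(
  commands=[
    [40,0,-0.7,1,0],
    [40,0,0,0.5,0],
    [40,0,0,0,0],
    [40,0,0,0,0],
  ],
)

```text
clock: 15.05
eef_pos: [0.4607, 0.2126, 0.0428]
tool_rot: [-0.007, 1.0, 0.0, -0.0]
ft_force: [0.7, -0.5, -4.1]
grip_width: 0.0463
grasp_force: 62.5
```

Emit:
servo_tool(
  commands=[
    [40,0,0,0.5,0],
    [40,0,0,0,0],
    [40,0,0,0,0],
  ],
)

```text
clock: 15.42
eef_pos: [0.4608, 0.2126, 0.0425]
tool_rot: [-0.007, 1.0, 0.0, 0.0]
ft_force: [-1.1, -0.4, -0.3]
grip_width: 0.0463
grasp_force: 62.9
```

The jar is resting on the floor. Now I'll slide it.

Emit:
servo_tool(
  commands=[
    [40,-4,0,0,0],
    [40,-5,0,0,0],
    [40,-5,0,0,0],
    [40,-4,0,0,0],
    [40,-2,0,0,0],
    [40,0,0,0,0],
  ],
)

```text
clock: 16.18
eef_pos: [0.481, 0.2129, 0.0425]
tool_rot: [-0.007, 1.0, 0.0, 0.0]
ft_force: [-2.6, 1.0, 3.6]
grip_width: 0.0462
grasp_force: 63.3
```

Emit:
servo_tool(
  commands=[
    [40,-2,0,0,0],
    [40,-2,0,0,0],
    [40,-2,0,0,0],
    [40,-2,0,0,0],
    [40,-2,0,0,0],
    [40,-2,0,0,0],
    [40,0,0,0,0],
  ],
)

```text
clock: 17.05
eef_pos: [0.4906, 0.213, 0.0425]
tool_rot: [-0.007, 1.0, 0.0, -0.002]
ft_force: [-8.1, 0.0, 8.1]
grip_width: 0.0462
grasp_force: 63.7
```

Emit:
servo_tool(
  commands=[
    [40,-2,0,0,0],
    [40,-2,0,0,0],
    [40,-2,0,0,0],
    [40,-2,0,0,0],
    [40,-2,0,0,0],
  ],
)

```text
clock: 17.68
eef_pos: [0.5001, 0.2131, 0.0425]
tool_rot: [-0.008, 1.0, 0.0, -0.002]
ft_force: [-10.3, -0.2, 10.3]
grip_width: 0.0459
grasp_force: 64.0
```

The downward press is growing, so I'll ease it off slightly before going on.

Emit:
servo_tool(
  commands=[
    [40,0,0,-0.5,0],
    [40,0,0,0,0],
    [40,0,0,0,0],
  ],
)

```text
clock: 18.05
eef_pos: [0.5007, 0.2131, 0.0425]
tool_rot: [-0.007, 1.0, -0.0, -0.002]
ft_force: [-7.3, -0.2, 5.7]
grip_width: 0.0463
grasp_force: 63.7
```

Emit:
servo_tool(
  commands=[
    [40,-1,0,0,0],
    [40,-1,0,0,0],
    [40,-1,0,0,0],
    [40,-1,0,0,0],
    [40,0,0,0,0],
  ],
)

```text
clock: 18.68
eef_pos: [0.5046, 0.2132, 0.0425]
tool_rot: [-0.007, 1.0, -0.0, -0.002]
ft_force: [-7.4, 0.3, 6.1]
grip_width: 0.0458
grasp_force: 63.7
```

Emit:
servo_tool(
  commands=[
    [40,0,0,-0.4,0],
    [40,-1,0,0,0],
    [40,-1,0,0,0],
    [40,-1,0,0,0],
    [40,-1,0,0,0],
    [40,-1,0,0,0],
    [40,-1,0,0,0],
    [40,0,0,0,0],
  ],
)

```text
clock: 19.68
eef_pos: [0.5108, 0.2132, 0.0426]
tool_rot: [-0.007, 1.0, -0.0, -0.002]
ft_force: [-6.3, -0.5, 2.6]
grip_width: 0.0462
grasp_force: 63.4
```

Emit:
servo_tool(
  commands=[
    [40,-1,0,0,0],
    [40,-1,0,0,0],
    [40,-1,0,0,0],
    [40,-1,0,0,0],
    [40,0,0,0,0],
  ],
)

```text
clock: 20.3
eef_pos: [0.5148, 0.2133, 0.0426]
tool_rot: [-0.007, 1.0, -0.0, -0.002]
ft_force: [-6.5, 0.9, 1.8]
grip_width: 0.0459
grasp_force: 63.4
```

Emit:
servo_tool(
  commands=[
    [40,-1,0,0,0],
    [40,-0.5,0,0,0],
    [40,-0.5,0,0,0],
    [40,0,0,0,0],
  ],
)

```text
clock: 20.8
eef_pos: [0.5167, 0.2133, 0.0426]
tool_rot: [-0.007, 1.0, -0.0, -0.002]
ft_force: [-5.8, 0.2, 3.2]
grip_width: 0.0459
grasp_force: 63.4
```

Emit:
servo_tool(
  commands=[
    [40,-0.5,0,0,0],
    [40,-0.5,0,0,0],
    [40,0,0,0,0],
  ],
)

```text
clock: 21.18
eef_pos: [0.5177, 0.2133, 0.0426]
tool_rot: [-0.007, 1.0, -0.0, -0.002]
ft_force: [-6.9, 0.5, 3.5]
grip_width: 0.046
grasp_force: 63.4
```

Emit:
servo_tool(
  commands=[
    [40,-0.5,0,0,0],
    [40,-0.5,0,0,0],
    [40,0,0,0,0],
  ],
)

```text
clock: 21.55
eef_pos: [0.5187, 0.2134, 0.0426]
tool_rot: [-0.007, 1.0, -0.0, -0.002]
ft_force: [-6.9, 0.4, 3.7]
grip_width: 0.0462
grasp_force: 63.4
```

Emit:
servo_tool(
  commands=[
    [40,-0.5,0,0,0],
    [40,0,0,0,0],
  ],
)

```text
clock: 21.8
eef_pos: [0.5192, 0.2134, 0.0426]
tool_rot: [-0.007, 1.0, -0.0, -0.002]
ft_force: [-6.1, 0.6, 2.6]
grip_width: 0.0462
grasp_force: 63.4
```

Emit:
servo_tool(
  commands=[
    [40,-0.5,0,0,0],
    [40,0,0,0,0],
  ],
)

```text
clock: 22.05
eef_pos: [0.5197, 0.2134, 0.0426]
tool_rot: [-0.007, 1.0, -0.0, -0.002]
ft_force: [-6.9, 0.7, 3.6]
grip_width: 0.0462
grasp_force: 63.4
```

Emit:
servo_tool(
  commands=[
    [40,-0.3,0,0,0],
    [40,0,0,0,0],
  ],
)

```text
clock: 22.3
eef_pos: [0.52, 0.2134, 0.0426]
tool_rot: [-0.007, 1.0, -0.0, -0.002]
ft_force: [-7.3, 0.7, 3.7]
grip_width: 0.0462
grasp_force: 63.4
```

Emit:
servo_tool(
  commands=[
    [40,-0.5,0,0,0],
    [40,0,0,0,0],
  ],
)

```text
clock: 22.55
eef_pos: [0.5205, 0.2134, 0.0426]
tool_rot: [-0.007, 1.0, -0.0, -0.002]
ft_force: [-5.8, 0.4, 3.4]
grip_width: 0.0463
grasp_force: 63.4
```

Emit:
servo_tool(
  commands=[
    [40,-0.4,0,0,0],
    [40,0,0,0,0],
  ],
)

```text
clock: 22.8
eef_pos: [0.5206, 0.2134, 0.0426]
tool_rot: [-0.007, 1.0, -0.0, -0.002]
ft_force: [-6.6, 0.1, 3.9]
grip_width: 0.0463
grasp_force: 63.4
```

Emit:
servo_tool(
  commands=[
    [40,-0.4,0,0,0],
    [40,0,0,0,0],
  ],
)

```text
clock: 23.05
eef_pos: [0.5206, 0.2134, 0.0426]
tool_rot: [-0.008, 1.0, -0.0, -0.003]
ft_force: [-8.4, 0.5, 4.1]
grip_width: 0.0461
grasp_force: 63.4
```

Emit:
servo_tool(
  commands=[
    [40,-0.4,0,0,0],
    [40,0,0,0,0],
  ],
)

```text
clock: 23.3
eef_pos: [0.5207, 0.2134, 0.0426]
tool_rot: [-0.008, 1.0, -0.0, -0.003]
ft_force: [-9.1, 0.4, 5.5]
grip_width: 0.0465
grasp_force: 63.4
```

Emit:
servo_tool(
  commands=[
    [40,-0.4,0,0,0],
    [40,0,0,0,0],
  ],
)

```text
clock: 23.55
eef_pos: [0.5207, 0.2134, 0.0426]
tool_rot: [-0.008, 1.0, -0.0, -0.003]
ft_force: [-9.6, 0.3, 6.6]
grip_width: 0.0462
grasp_force: 63.4
```

Position stalls at x = 0.5207 while the push rises: the follower is home. I'll relax the push and open only to 60 mm, keeping the finger clear of lane 2's follower, then lift.

Emit:
servo_tool(
  commands=[
    [40,1,0,-0.2,0],
    [40,0,0,0,0],
    [60,0,0,0,0],
    [60,0,0,0,0],
    [60,0,0,0,0],
    [60,0,0,0,0],
  ],
)

```text
clock: 24.3
eef_pos: [0.5235, 0.2134, 0.0435]
tool_rot: [-0.007, 1.0, 0.0, 0.0]
ft_force: [-0.3, -0.2, -0.1]
grip_width: 0.0598
grasp_force: 0.0
```

Emit:
servo_tool(
  commands=[
    [60,0,0,-10,0],
    [60,0,0,-30,0],
    [60,0,0,-40,0],
    [60,20,0,-40,0],
    [60,40,0,-40,0],
    [60,40,0,-20,0],
    [60,0,0,0,0],
    [60,0,0,0,0],
  ],
)

```text
clock: 25.3
eef_pos: [0.4236, 0.2122, 0.224]
tool_rot: [-0.007, 1.0, 0.0, 0.001]
ft_force: [-0.1, -0.6, -0.6]
grip_width: 0.06
grasp_force: 0.0
```

Run:
```python
from h import *
o,p,d,W=wshot("w4"); print(o["clock"],o["eef_pos"],o["ft_force"])
Z=W[...,2]
m=(Z>.062)&(Z<.08)&(np.hypot(W[...,0]-.52,W[...,1]-.213)<.045); w=W[m]
print("lid",m.sum(),w.mean(0),cv2.minEnclosingCircle((w[:,:2]*1000).astype(np.float32)))
for nm,y in [("f1",.061),("f2",.137),("f3",.2125)]:
    s=(Z>.041)&(Z<.0475)&(abs(W[...,1]-y)<.022)&(W[...,0]>.49)&(W[...,0]<.546+.01); w=W[s]
    print(nm,len(w),np.round(np.percentile(w[:,0],[5,50,95]),4) if len(w) else 0)
```

```text
25.3 [0.4235947  0.21218894 0.2239734 ] [-0.11788952 -0.56037482 -0.55186011]
lid 1403 [0.51780021 0.21396471 0.07001745] ((520.2943725585938, 213.92160034179688), 23.149982452392578)
f1 259 [0.5104 0.5133 0.5172]
f2 92 [0.5064 0.5096 0.5138]
f3 116 [0.4965 0.5006 0.5515]
```

View pics/w4.png

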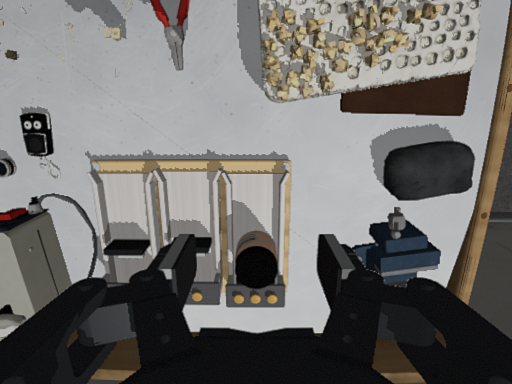

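The view shows the jar upright in lane 3 at about (row 262, col 257), tight under the three-stud hood. It hides follower 3. Followers 1 and 2 haven't moved and the gripper is clear.

```bash
python3 -c "
from workcell import bot; print(bot.job_done())"
```

```text
the job is handed in; nothing more can be done
None
```

I handed the job in: the jar weighed about 0.39 kg (full, though near the 380 g limit), and I left it standing upright in the three-stud lane against its follower, which I felt stop at its end with under 15 N on the wrist; the other two followers did not move, and no verdict came back.

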